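Press the polarimeter tube into its V-block

ROBOT

A 6-joint arm with a two-finger parallel gripper is mounted at the origin on the work surface. World frame = base frame: x ahead of the robot, y to its left, z up, the work surface at z = 0. Lengths are in m, angles in rad, forces in N, time in s.
With the tool pointing down it reaches from about 0.325 to 0.775 m from the base axis. Payload 9.3 kg.
Tool frame: the origin (TCP) lies on the centre line of the jaws, within the pads' length; the fingertips stand 11 mm ahead of it and the grasp point (between the pads) lies 8 mm behind it; x points along the fingers, z is the direction in which the jaws open and shut, and the axes are right-handed (so a half turn about x gives the same grasp; the last joint's range is limited). The gripper opens to 85 mm and grips with 20 to 120 N. Pads are 22 mm wide; open, the fingers measure 114 mm over their backs; the gripper's body (76 mm by 85 mm) begins 54 mm behind the grasp point. The pads swing forward as they close: fully open they stand 13 mm farther back than shut.
Start: joints at [-1.438, 0.259, 0.021, 1.334, 0, 1.418], TCP at [0.155, -0.528, 0.242] pointing down, gripper open.
Joint ranges: [-3.04, 3.04], [-0.91, 1.82], [-1.04, 1.36], [-1.92, 1.95], [-1.52, 1.45], [-3.14, 3.14]. Speed limits (rad/s): [2.22, 2.22, 2.79, 3.14, 3.14, 3.14].

INTERFACE

Orientations are given as a rotation vector (axis times angle).
In Python, from rig import arm gives the robot as it stands. The module is installed in compiled form; this text tells all that it offers.
- The arm moves only by the tool drive_tool, never from a script. Its argument "plan" is a list of rows, each a list of 7 numbers: the turn, a rotation vector about the tool's x, y, z in units of 6 degrees (1.0 is 6 degrees), then the shift along the tool's x, y, z in units of 30 mm (1.0 is 30 mm), then the opening in per cent of the stroke, from 0 (shut) to 100 (fully open). A call has 1 to 12 rows; each row shifts and turns the commanded pose from where the row before left it, along the tool's axes as they then stand; what a row does not reach is not made up. A row lasts 1/8 s, in which the tool goes at most 62.5 mm and 10.7 degrees, less where a joint would pass 70% of its speed; a pose out of reach is approached as far as the arm can. A call is refused whole if a number of a shift passes 1 or a number of a turn 1, either way. A call with a gripper value outside its range is refused whole. The fingers move at their own pace and stop on an object; "squeeze" is the grip in N (left out, the last holds). Time passes only in rows, so rows that do not move let the fingers close. It gives the time, the measured TCP pose, the force and the opening at its end, in the units of the state.
- arm.observe(): the state, without advancing time (a new reading comes with each control period).
- arm.grab_frame(name): name is "scene" or "top" or "wrist"; returns the picture (420x560x3 uint8, red, green, blue); there is no depth.
- arm.calibration(name): a dict with "fx", "fy", "cx", "cy" (pixels), "eye" and "rotation" of the camera in the world; the wrist camera has in their place "tool_from_camera" (4x4, takes a point from camera to tool coordinates, whose origin is the TCP and whose axes are the tool frame's). Camera axes: x right, y up, looking along -z (the intrinsics and any distortion apply to the point x, -y, -z); pixel columns grow to the right and rows downward; lengths in m; the calibration is good to about 2 mm. The wrist camera is an equidistant fisheye: a pixel r from the principal point sees the ray r / f radians off the axis. A picture is of the moment at which its call begins: read the wrist's pose just before it. calibration takes no time and is no camera call.
- arm.hand_in(): hands the job in, once; it reports no verdict.
The state is a dict: "time": time; "joint_pos": joint angles; "dq": joint speeds; "effort": joint torques, N m; "ee_pos": TCP position; "ee_rot": TCP orientation; "ft_force": force on the tool from outside, world axes, zero at the start; "torque": the same for the moment, N m; "grip_width": opening from 0.0 (shut) to 1.0 (fully open).
Only numpy, scipy, OpenCV 4.12 (cv2) and the standard library are available. Lean on these libraries where they do the work, as an engineer would, in place of code of your own. Each camera call takes 0.05 s, during which the arm holds its last target. There are 200 camera calls.

TASK

Take the longer of the two polarimeter tubes from the wooden rest and lay it gently in the V-block with its end up against the end plate, so that it lies on both sloping flanks along its length. Then press it down into the V, firmly but not hard (about 10 N), and finish while the gripper is still holding it pressed squarely onto both flanks, not just one, either gripping it or bearing on it from above: do not let up at the end. Leave the shorter tube and all the other things where they are.

Things in the scene. Friction and masses are not known exactly. Their poses are not given: they have to be found in the camera images.
- long_tube_mid (a point): Centre of the longer polarimeter tube: a plain straight cylinder, 200 mm long and 30 mm in diameter throughout, aluminium barrel with flush black end caps 18 mm long; 0.14 to 0.28 kg. Point on the axis, half-way along; local x runs along the tube (it may be rolled about x). At the start it lies level in a notch of the wooden rest, its centre 43 mm above the table.
- long_tube: The same longer tube as a solid; its origin is also at the tube's centre, x along the tube.
- short_tube_mid (a point): Centre of the shorter tube, to be left alone: same look and 30 mm diameter, 120 mm long; lies in the other notch, parallel to the longer one and 96 mm from it. Local x along the tube.
- rest: Fixed wooden rest: board 170 x 190 mm, 12 mm thick, origin under its centre on the table. Two rails, 12 mm wide, up to 34 mm high, run along its y at x = -45 and +45 mm (78 mm clear between them under each tube's middle); notches at y = -48 and +48 mm hold the tubes along its x. Which tube is in which notch varies.
- vblock: Fixed V-block bench, origin on its centre line at table height; its x axis is the line of the V and points to the end plate. Grey base 100 mm wide, 20 mm high, x = -135 to +165 mm. Two V saddles 30 mm long, 76 mm wide, at x = -65 and +65 mm (100 mm clear between them). End plate face at x = +100 mm, 74 mm wide, 80 mm high; behind it a black lamp tube, top 77 mm high.
- seat (a point): Where the longer tube's centre is when it is seated against the end plate: on the V-block's centre line, 56 mm above the table; axes as the V-block's.
- flank_left: The flank plates on the V-block's +y side (both saddles), rigid steel; origin and axes as the V-block's. The V is 90 degrees: its vertex line is at y = 0, 35 mm high, and the flanks rise at 45 degrees to 59 mm at y = +24 and -24 mm.
- flank_right: The flank plates on the V-block's -y side (both saddles), rigid steel; origin and axes as the V-block's. A tube gripped stiffly 1 mm off the V's centre plane and pressed loads one flank only; a straight push down on the tube's top line, with the sides free, loads both alike.
- adaptor_mid (a point): Bystander: red plastic conical joint adaptor, 34 mm diameter foot, 42 mm high, standing between rest and V-block; point half-way up.
- beaker: Bystander: glass beaker, 66 mm diameter, 80 mm high, far side of the table; origin under its centre.
- amber_bottle: Bystander: amber bottle, 64 mm diameter, 120 mm high, far side; origin under its centre.
- sample_jar: Bystander: small jar, 40 mm diameter, 50 mm high, near the robot; origin under its centre.
- spatula: Bystander: steel lab spoon (with a thicker handle) 170 mm long, lying flat at the far left; origin at its underside.
Not all that is in view belongs to the job. Leave any pink or red look-alike of the long_tube alone.

How it is judged:
By the outcome, as a careful person would: the job done as asked, in the order asked, and still so for the second after the job is handed in, while the arm keeps its last pose, push and grip.
It also fails if it takes over 48 s, if anything falls off the work surface, if the arm or the gripper's body presses on something with over 40 N, if the wrist force passes 120 N, or if a joint passes its speed limit or range.

## Working session

There is one attempt and no reset: what is moved stays moved. The work goes in short steps, Python scripts to look and compute and a tool call to move; the robot and the scene stay as the last step left them, time stands still between calls to the robot, and variables do not carry over. Pictures are saved under pics/ and viewed, about 8 in all and at most 12, crops included, and the job is handed in when it is done.

Besides the shell and the picture viewer there is one more tool, called by a JSON object that holds its "op" and its "data", one argument or row to a line. drive_tool: Moves the arm, as the interface text tells. Its arguments: {"type":"object","properties":{"plan":{"type":"array"},"squeeze":{"type":"number"}},"required":["plan"]}

```bash
mkdir -p pics; cat > h.py <<'E'
import numpy as np, cv2
from rig import arm
from scipy.spatial.transform import Rotation as R
def save(n,f):
    im=arm.grab_frame(n); cv2.imwrite('pics/'+f,im[:,:,::-1]); return im
def ray(n,u,v):
    c=arm.calibration(n); d=np.array([(u-c['cx'])/c['fx'],-(v-c['cy'])/c['fy'],-1.])
    return np.array(c['eye']),np.array(c['rotation'])@d
def hit(n,u,v,z):
    e,d=ray(n,u,v); return e+d*(z-e[2])/d[2]
def tool():
    s=arm.observe(); return np.array(s['ee_pos']),R.from_rotvec(s['ee_rot'])
E
python3 - <<'E'
from h import *
s=arm.observe(); print(s)
for n in('scene','top','wrist'): print(n,arm.calibration(n))
a=save('top','top0.png'); b=save('scene','scene0.png')
E
```

```text
{'time': 0.0, 'joint_pos': array([-1.43759865e+00,  2.59201756e-01,  2.07258852e-02,  1.33370645e+00,
        1.65059817e-05,  1.41820268e+00]), 'dq': array([ 2.84717413e-04,  2.33560946e-03,  1.64973917e-03, -2.68310853e-04,
        1.56959348e-05,  2.86489188e-04]), 'effort': array([-1.28200096e-03, -5.55647957e+01,  3.44524419e+01,  1.35714773e-02,
       -2.06720201e-04, -1.47728464e-06]), 'ee_pos': array([ 0.15501965, -0.52740702,  0.24164685]), 'ee_rot': array([ 0.99710829,  1.33193235, -0.99544385]), 'ft_force': array([-0.70015107, -0.51388799, -0.48284475]), 'torque': array([ 0.01463902, -0.01473159,  0.00719067]), 'grip_width': 1.0022129401428816}
scene {'fx': 405.8315935817956, 'fy': 405.8315935817956, 'cx': 276.9212433475816, 'cy': 210.14953374697552, 'eye': array([1.42686916, 0.01982981, 0.68179694]), 'rotation': array([0.72431414, 0.75889747, 1.43559879])}
top {'fx': 410.44092105908214, 'fy': 410.44092105908214, 'cx': 278.6666611174476, 'cy': 215.2506740173706, 'eye': array([ 0.46625925, -0.00726582,  1.10716341]), 'rotation': array([ 0.06083019, -0.05967949, -1.56309158])}
wrist {'fx': 325.19226210127806, 'fy': 325.19226210127806, 'cx': 278.9463100149511, 'cy': 202.36125575046353, 'tool_from_camera': array([[-8.27872756e-04,  2.70837046e-01, -9.62624854e-01,
        -1.33080172e-01],
       [ 3.15546363e-04,  9.62625207e-01,  2.70836873e-01,
         6.86011730e-02],
       [ 9.99999608e-01, -7.95343023e-05, -8.82392828e-04,
         2.21685545e-04],
       [ 0.00000000e+00,  0.00000000e+00,  0.00000000e+00,
         1.00000000e+00]])}
```

View pics/top0.png

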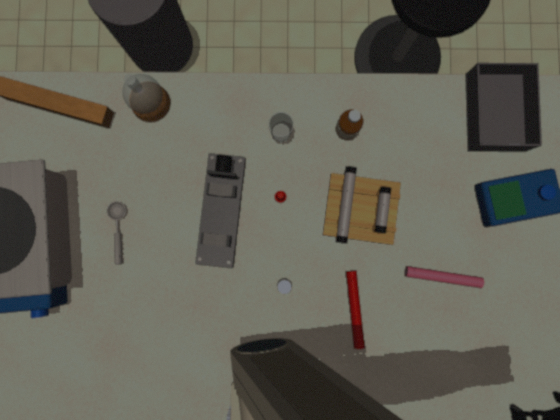

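View pics/scene0.png

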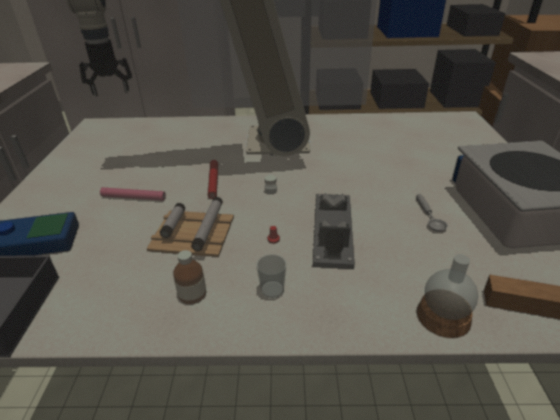

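The top view shows the long tube from (350,168) to (343,241) and the short tube around (383,210), both on the rest. The V-block is at (221,211), with its end plate and lamp tube at the far end (224,163). The red bar (356,310) and the pink bar (445,277) are look-alikes. The longer aluminium tube on the rest fits the description, and I'll confirm that in a crop.

```bash
sed -i "s/np.array(c\['rotation'\])@d/R.from_rotvec(c['rotation']).apply(d)/" h.py
python3 - <<'E'
from h import *
a=cv2.imread('pics/top0.png')
c=a[145:275,190:410]; c=cv2.resize(c,None,fx=3.6,fy=3.6,interpolation=cv2.INTER_CUBIC)
cv2.imwrite('pics/c0.png',np.clip(c*1.8,0,255).astype('uint8'))
E
```

```text
(no output)
```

View pics/c0.png

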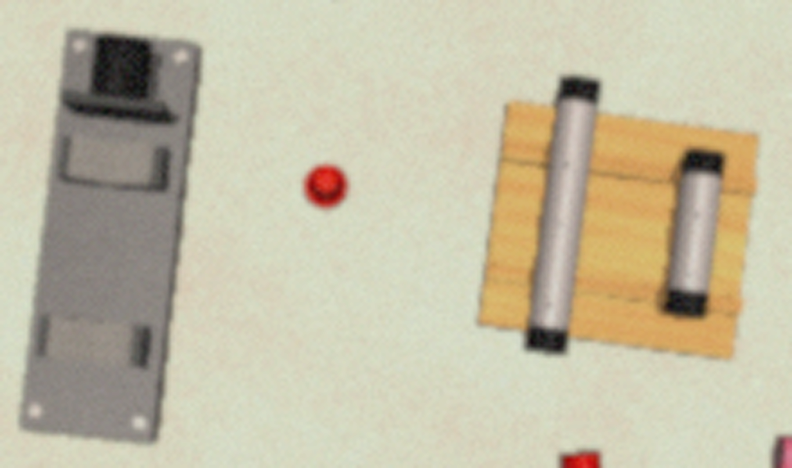

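The crop confirms the target: the aluminium tube with black caps, crop ends (580,79) and (546,352), is clearly longer than the one at (700,230). V-block base corners in the crop are (68,30), (201,45), (155,441) and (20,430).

```bash
python3 - <<'E'
from h import *
f=lambda p,z: hit('top',p[0]/3.6+190-.4,p[1]/3.6+145-.4,z)
A=f((580,79),.045);B=f((546,352),.045); d=A-B
print('tube',(A+B)/2,np.linalg.norm(d),np.degrees(np.arctan2(d[1],d[0])))
C=f((700,151),.045);D=f((685,315),.045);print('short',(C+D)/2,np.linalg.norm(C-D))
c=[f(p,.02) for p in((68,30),(201,45),(155,441),(20,430))]
far=(c[0]+c[1])/2;near=(c[2]+c[3])/2;d=far-near;u=d/np.linalg.norm(d)
print('vb',np.linalg.norm(d),np.degrees(np.arctan2(d[1],d[0])),'origin',(far+near)/2-u*.015, np.linalg.norm(c[0]-c[1]))
print('adaptor',f((326,186),.03))
p,r=tool();print(p,r.as_matrix())
E
```

```text
tube [ 0.57803102 -0.18117447  0.045     ] 0.20004034801337708 -7.378233171942324
short [ 0.56552464 -0.27448668  0.045     ] 0.11956285607029996
vb 0.29684613201720633 -5.697950471658032 origin [0.54867278 0.15011883 0.02      ] 0.10003731405777747
adaptor [ 0.59946018 -0.00977642  0.03      ]
[ 0.15502249 -0.52745484  0.24172243] [[-1.53699683e-04  9.59435788e-01  2.81927199e-01]
 [ 1.21250241e-03  2.81927173e-01 -9.59435041e-01]
 [-9.99999253e-01  1.94372547e-04 -1.20665033e-03]]
```

{"op": "drive_tool", "data": {
  "plan": [
    [1, 0, 0, 0, 0, 0, 100],
    [1, 0, 0, 0, 0, 0, 100],
    [1, 0, 0, 0, 0, 0, 100],
    [0.97, 0, 0, 0, 0, 0, 100],
    [0, 0, 0, 0.1, 0.89, -0.95, 100],
    [0, 0, 0, 0.1, 0.89, -0.95, 100],
    [0, 0, 0, 0.1, 0.89, -0.95, 100],
    [0, 0, 0, 0.1, 0.89, -0.95, 100],
    [0, 0, 0, 0.1, 0.89, -0.95, 100],
    [0, 0, 0, 0.1, 0.89, -0.95, 100],
    [0, 0, 0, 0.1, 0.89, -0.95, 100],
    [0, 0, 0, 0.1, 0.89, -0.95, 100]
  ],
  "squeeze": 40
}}

```text
time: 1.6
ee_pos: [0.3972, -0.3283, 0.2179]
ee_rot: [1.304, 1.145, -1.304]
ft_force: [0.6, -1.3, 0.4]
grip_width: 0.998
```

{"op": "drive_tool", "data": {
  "plan": [
    [0, 0, 0, 0.1, 0.89, -0.95, 100],
    [0, 0, 0, 0.1, 0.89, -0.95, 100],
    [0, 0, 0, 0.1, 0.89, -0.95, 100],
    [0, 0, 0, 0.1, 0.89, -0.95, 100],
    [0, 0, 0, 0.1, 0.89, -0.95, 100],
    [0, 0, 0, 0.1, 0.89, -0.95, 100],
    [0, 0, 0, 0, 0, 0, 100],
    [0, 0, 0, 0, 0, 0, 100]
  ]
}}

```text
time: 2.6
ee_pos: [0.5771, -0.1804, 0.1998]
ee_rot: [1.304, 1.146, -1.305]
ft_force: [-0.1, -0.3, 0.6]
grip_width: 1.004
```

```bash
cat >> h.py <<'E'
def wpix(P):  # world -> wrist pixel
    c=arm.calibration('wrist');p,r=tool();T=c['tool_from_camera']
    q=T[:3,:3].T@(r.inv().apply(np.array(P)-p)-T[:3,3]); x,y,z=q[0],-q[1],-q[2]
    rr=np.hypot(x,y);th=np.arctan2(rr,z);return c['cx']+c['fx']*th*x/rr,c['cy']+c['fy']*th*y/rr
def whit(u,v,z):
    c=arm.calibration('wrist');p,r=tool();T=c['tool_from_camera']
    a=np.array([(u-c['cx'])/c['fx'],(v-c['cy'])/c['fy']]);th=np.hypot(*a)
    s=np.sin(th)/th;d=r.apply(T[:3,:3]@np.array([a[0]*s,-a[1]*s,-np.cos(th)]));e=p+r.apply(T[:3,3])
    return e+d*(z-e[2])/d[2]
def go(P,yaw):  # remaining turn about tool x and shift, in units (shift in tool axes after turning)
    p,r=tool();M=r.as_matrix();y=np.arctan2(M[1,1],M[0,1])
    a=np.radians(yaw);Mt=np.array([[0,np.cos(a),np.sin(a)],[0,np.sin(a),-np.cos(a)],[-1,0,0]])
    rv=(r.inv()*R.from_matrix(Mt)).as_rotvec(degrees=True)/6
    print('turn',rv.round(3),'shift',(Mt.T@(np.array(P)-p)/.03).round(3),'pose',p.round(4),'yaw',np.degrees(y).round(2),'F',arm.observe()['ft_force'].round(2),'t',arm.observe()['time'])
E
python3 - <<'E'
from h import *
go((.578,-.1812,.035),-7.38)
save('wrist','w1.png')
E
```

```text
turn [-0.007 -0.001  0.01 ] shift [5.495 0.034 0.022] pose [ 0.5771 -0.1804  0.1998] yaw -7.42 F [-0.06 -0.25  0.56] t 2.6
```

View pics/w1.png

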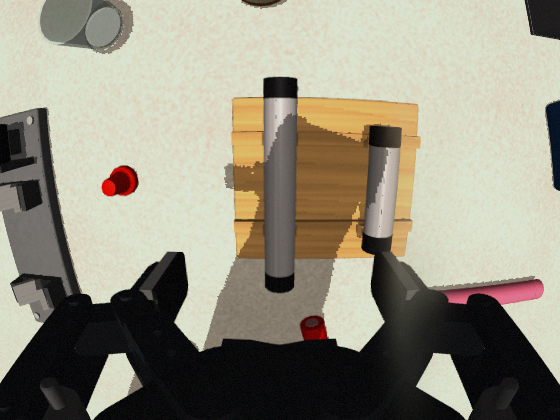

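The wrist view shows the tube between the jaws at columns 264–297. Its far cap edge is at about (281,79) and its near end at about (280,288).

```bash
python3 - <<'E'
from h import *
A=whit(280.5,79,.05);B=whit(279.7,289,.045);d=A-B
print(A,B,(A+B)/2,np.linalg.norm(d),np.degrees(np.arctan2(d[1],d[0])))
E
```

```text
[ 0.67438098 -0.19536437  0.05      ] [ 0.47328772 -0.16852974  0.045     ] [ 0.57383435 -0.18194706  0.0475    ] 0.20293742712342136 -7.600855115261391
```

{"op": "drive_tool", "data": {
  "plan": [
    [0, 0, 0, 1, 0, 0.03, 100],
    [0, 0, 0, 1, 0, 0, 100],
    [0, 0, 0, 1, 0, 0, 100],
    [0, 0, 0, 1, 0, 0, 100],
    [0, 0, 0, 0.8, 0, 0, 100],
    [0, 0, 0, 0.5, 0, 0, 100],
    [0, 0, 0, 0.2, 0, 0, 100],
    [0, 0, 0, 0, 0, 0, 100]
  ]
}}

```text
time: 3.65
ee_pos: [0.5773, -0.1817, 0.0356]
ee_rot: [1.305, 1.144, -1.304]
ft_force: [-0.2, -0.5, 1.1]
grip_width: 1.0
```

{"op": "drive_tool", "data": {
  "plan": [
    [0, 0, 0, 0, 0, 0, 60],
    [0, 0, 0, 0, 0, 0, 45],
    [0, 0, 0, 0, 0, 0, 38],
    [0, 0, 0, 0, 0, 0, 30],
    [0, 0, 0, 0, 0, 0, 20],
    [0, 0, 0, 0, 0, 0, 10],
    [0, 0, 0, 0, 0, 0, 10],
    [0, 0, 0, 0, 0, 0, 10]
  ],
  "squeeze": 40
}}

```text
time: 4.65
ee_pos: [0.5775, -0.1811, 0.0358]
ee_rot: [1.305, 1.145, -1.303]
ft_force: [-0.6, 3.5, 5.7]
grip_width: 0.338
```

{"op": "drive_tool", "data": {
  "plan": [
    [0, 0, 0, -0.2, 0, 0, 10],
    [0, 0, 0, -0.5, 0, 0, 10],
    [0, 0, 0, -1, 0, 0, 10],
    [0, 0, 0, -1, 0, 0, 10],
    [0, 0, 0, -1, 0, 0, 10],
    [0, 0, 0, -0.5, 0, 0, 10],
    [0, 0, 0, 0, 0, 0, 10],
    [0, 0, 0, 0, 0, 0, 10]
  ]
}}

```text
time: 5.65
ee_pos: [0.5768, -0.1812, 0.1602]
ee_rot: [1.304, 1.147, -1.305]
ft_force: [0.3, 1.0, -1.9]
grip_width: 0.334
```

```bash
python3 - <<'E'
from h import *
go((.5338,.1516,.16),-5.7); print(arm.observe()['grip_width'])
E
```

```text
turn [-0.291 -0.005  0.015] shift [ 6.0000e-03 -2.5290e+00 -1.0895e+01] pose [ 0.5768 -0.1812  0.1602] yaw -7.45 F [ 0.25  1.03 -1.88] t 5.65
0.3336415109488506
```

{"op": "drive_tool", "data": {
  "plan": [
    [-0.29, 0, 0, 0, -0.21, -0.5, 10],
    [0, 0, 0, 0, -0.21, -0.9, 10],
    [0, 0, 0, 0, -0.21, -1, 10],
    [0, 0, 0, 0, -0.21, -1, 10],
    [0, 0, 0, 0, -0.21, -1, 10],
    [0, 0, 0, 0, -0.21, -1, 10],
    [0, 0, 0, 0, -0.21, -1, 10],
    [0, 0, 0, 0, -0.21, -1, 10],
    [0, 0, 0, 0, -0.21, -1, 10],
    [0, 0, 0, 0, -0.21, -1, 10],
    [0, 0, 0, 0, -0.21, -0.9, 10],
    [0, 0, 0, 0, -0.21, -0.6, 10]
  ]
}}

```text
time: 7.15
ee_pos: [0.5276, 0.0915, 0.1635]
ee_rot: [1.25, 1.239, -1.194]
ft_force: [-0.2, -0.1, -2.3]
grip_width: 0.336
```

{"op": "drive_tool", "data": {
  "plan": [
    [0, 0, 0, 0, 0, 0, 10],
    [0, 0, 0, 0, 0, 0, 10],
    [0, 0, 0, 0, 0, 0, 10]
  ]
}}

```text
time: 7.52
ee_pos: [0.5281, 0.0906, 0.1635]
ee_rot: [1.251, 1.238, -1.195]
ft_force: [-0.1, -0.3, -2.3]
grip_width: 0.339
```

```bash
python3 - <<'E'
from h import *
go((.5338,.1516,.055),-5.7); print(arm.observe()['grip_width'])
im=save('wrist','w2.png')
c=cv2.resize(im[:330,130:430,::-1],None,fx=1.8,fy=1.8,interpolation=cv2.INTER_CUBIC);cv2.imwrite('pics/w2c.png',np.clip(c*1.3,0,255).astype('uint8'))
E
```

```text
turn [ 0.849 -0.44   0.023] shift [ 3.615 -0.013 -2.042] pose [0.5281 0.0906 0.1635] yaw -0.6 F [-0.1  -0.31 -2.35] t 7.525
0.3386159506828845
```

View pics/w2c.png

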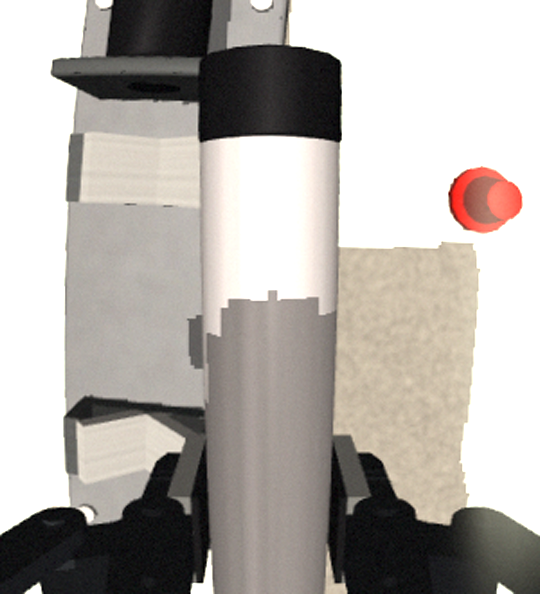

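The picture shows the V-block left of the held tube, with the end plate at crop (130,75) and the saddles at (140,165) and (120,440). Joint speed limits cut the traverse short and tilted the tool by about 2.6°. I'll correct that now, at a slower pace.

{"op": "drive_tool", "data": {
  "plan": [
    [0.43, -0.22, 0.01, 0, 0, 0, 10],
    [0.42, -0.22, 0.01, 0, 0, 0, 10],
    [0, 0, 0, 0, 0, -0.34, 10],
    [0, 0, 0, 0, 0, -0.34, 10],
    [0, 0, 0, 0, 0, -0.34, 10],
    [0, 0, 0, 0, 0, -0.34, 10],
    [0, 0, 0, 0, 0, -0.34, 10],
    [0, 0, 0, 0, 0, -0.34, 10],
    [0, 0, 0, 0, 0, 0, 10],
    [0, 0, 0, 0, 0, 0, 10]
  ]
}}

```text
time: 8.82
ee_pos: [0.5279, 0.0913, 0.1655]
ee_rot: [1.25, 1.24, -1.194]
ft_force: [0.6, -0.2, -2.1]
grip_width: 0.34
```

```bash
python3 - <<'E'
from h import *
go((.5338,.1516,.055),-5.7); print(arm.observe()['grip_width'])
im=save('wrist','w3.png')
c=cv2.resize(im[:330,130:430,::-1],None,fx=1.8,fy=1.8,interpolation=cv2.INTER_CUBIC);cv2.imwrite('pics/w3c.png',np.clip(c*1.3,0,255).astype('uint8'))
E
```

```text
turn [ 0.857 -0.448  0.031] shift [ 3.684e+00 -3.000e-03 -2.021e+00] pose [0.5279 0.0913 0.1655] yaw -0.55 F [ 0.56 -0.24 -2.14] t 8.825
0.3399498013894695
```

View pics/w3c.png

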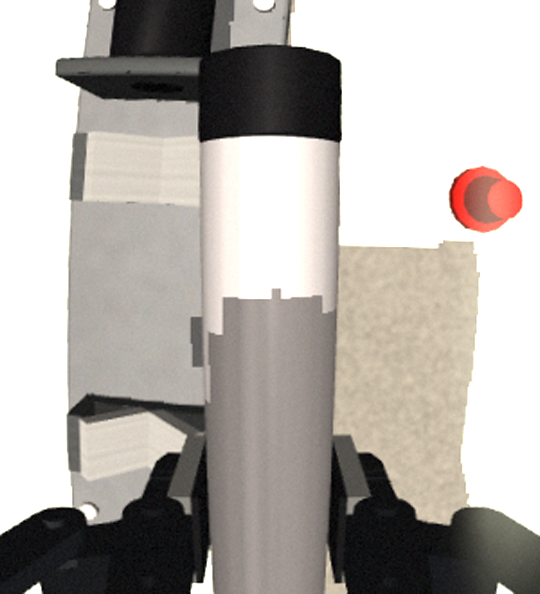

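The arm did not move, so I suspect a joint limit.

```bash
python3 - <<'E'
from h import *
s=arm.observe();print(s['joint_pos'],s['dq'].round(3),s['effort'].round(2))
E
```

```text
[-0.01084943  0.26577486 -0.16858831  1.13768572  0.04699245  3.14059898] [-0.003 -0.001 -0.     0.001  0.     0.001] [ 1.400e-01 -5.531e+01  3.339e+01  2.000e-02  2.000e-01 -0.000e+00]
```

Joint 6 is at its +3.14 limit. The half-turn grasp is equivalent for a symmetric tube, so I'll turn the tool back by about 175°. That is clear of everything at this height.

{"op": "drive_tool", "data": {
  "plan": [
    [-1, 0, 0, 0, 0, 0, 10],
    [-1, 0, 0, 0, 0, 0, 10],
    [-1, 0, 0, 0, 0, 0, 10],
    [-1, 0, 0, 0, 0, 0, 10],
    [-1, 0, 0, 0, 0, 0, 10],
    [-1, 0, 0, 0, 0, 0, 10],
    [-1, 0, 0, 0, 0, 0, 10],
    [-1, 0, 0, 0, 0, 0, 10],
    [-1, 0, 0, 0, 0, 0, 10],
    [-1, 0, 0, 0, 0, 0, 10],
    [-1, 0, 0, 0, 0, 0, 10],
    [-1, 0, 0, 0, 0, 0, 10]
  ]
}}

```text
time: 10.38
ee_pos: [0.5279, 0.0911, 0.1655]
ee_rot: [0.289, 1.564, -0.215]
ft_force: [0.1, -0.4, -1.8]
grip_width: 0.338
```

{"op": "drive_tool", "data": {
  "plan": [
    [-1, 0, 0, 0, 0, 0, 10],
    [-1, 0, 0, 0, 0, 0, 10],
    [-1, 0, 0, 0, 0, 0, 10],
    [-1, 0, 0, 0, 0, 0, 10],
    [-1, 0, 0, 0, 0, 0, 10],
    [-1, 0, 0, 0, 0, 0, 10],
    [-1, 0, 0, 0, 0, 0, 10],
    [-1, 0, 0, 0, 0, 0, 10],
    [-1, 0, 0, 0, 0, 0, 10],
    [-1, 0, 0, 0, 0, 0, 10],
    [-1, 0, 0, 0, 0, 0, 10],
    [-1, 0, 0, 0, 0, 0, 10]
  ]
}}

```text
time: 11.88
ee_pos: [0.5278, 0.0911, 0.1655]
ee_rot: [-0.694, 1.424, 0.762]
ft_force: [0.1, 0.8, -2.6]
grip_width: 0.336
```

{"op": "drive_tool", "data": {
  "plan": [
    [-1, 0, 0, 0, 0, 0, 10],
    [-1, 0, 0, 0, 0, 0, 10],
    [-1, 0, 0, 0, 0, 0, 10],
    [-1, 0, 0, 0, 0, 0, 10],
    [-0.8, 0, 0, 0, 0, 0, 10],
    [0, 0, 0, 0, 0, 0, 10],
    [0, 0, 0, 0, 0, 0, 10]
  ]
}}

```text
time: 12.75
ee_pos: [0.5279, 0.0912, 0.1655]
ee_rot: [-1.072, 1.24, 1.132]
ft_force: [-0.1, 0.1, -2.0]
grip_width: 0.339
```

```bash
python3 - <<'E'
from h import *
go((.5338,.1516,.055),174.3); s=arm.observe();print(s['grip_width'],s['joint_pos'])
E
```

```text
turn [-0.362  0.445 -0.06 ] shift [3.684e+00 3.000e-03 2.023e+00] pose [0.5279 0.0912 0.1655] yaw 172.14 F [-0.13  0.05 -1.95] t 12.75
0.33861878387154615 [-0.01086467  0.26579595 -0.16856619  1.13771973  0.04702899  0.12653647]
```

{"op": "drive_tool", "data": {
  "plan": [
    [-0.36, 0.22, -0.03, 0, 0, 0, 10],
    [0, 0.22, -0.03, 0, 0, 0, 10],
    [0, 0, 0, 0, 0, 0.3, 10],
    [0, 0, 0, 0, 0, 0.4, 10],
    [0, 0, 0, 0, 0, 0.4, 10],
    [0, 0, 0, 0, 0, 0.4, 10],
    [0, 0, 0, 0, 0, 0.3, 10],
    [0, 0, 0, 0, 0, 0.2, 10],
    [0, 0, 0, 0, 0, 0, 10],
    [0, 0, 0, 0, 0, 0, 10]
  ]
}}

```text
time: 14.0
ee_pos: [0.5337, 0.1508, 0.1655]
ee_rot: [-1.137, 1.253, 1.137]
ft_force: [0.5, 0.1, -2.2]
grip_width: 0.34
```

```bash
python3 - <<'E'
from h import *
import h
go((.5338,.1516,.055),174.3); print(arm.observe()['joint_pos'][5])
a=np.radians(-5.7);u=np.array([np.cos(a),np.sin(a),0]);n=np.array([-u[1],u[0],0]);O=np.array([.5487,.1501,0])
old=(np.array([.5279,.0913,.1655]),R.from_rotvec([1.25,1.24,-1.194]))
h.tool=lambda:old
for nm,(x,y),z in [('crease far near-edge',(163,205),.035),('crease far far-edge',(158,137),.035),('screw far R',(263,3),.02),('screw far L',(106,3),.02),('screw near L',(89,511),.02),('base left edge',(68,300),.02),('plate top L corner',(57,60),.08),]:
    p=h.whit(130+x/1.8,y/1.8,z)-O; print(nm,(p@u).round(4),(p@n).round(4))
im=save('top','top2.png')
c=cv2.resize(im[145:275,170:330,::-1],None,fx=4.5,fy=4.5,interpolation=cv2.INTER_CUBIC);cv2.imwrite('pics/c2.png',np.clip(c*1.8,0,255).astype('uint8'))
E
```

```text
turn [0.015 0.005 0.004] shift [ 3.684e+00 -1.000e-03  2.700e-02] pose [0.5337 0.1508 0.1655] yaw 174.39 F [ 0.53  0.1  -2.18] t 14.0
0.22177558483814563
crease far near-edge 0.0485 -0.0004
crease far far-edge 0.0796 0.0045
screw far R 0.1515 -0.0357
screw far L 0.1506 0.0422
screw near L -0.1233 0.0402
base left edge -0.0023 0.0503
plate top L corner 0.1061 0.0379
```

View pics/c2.png

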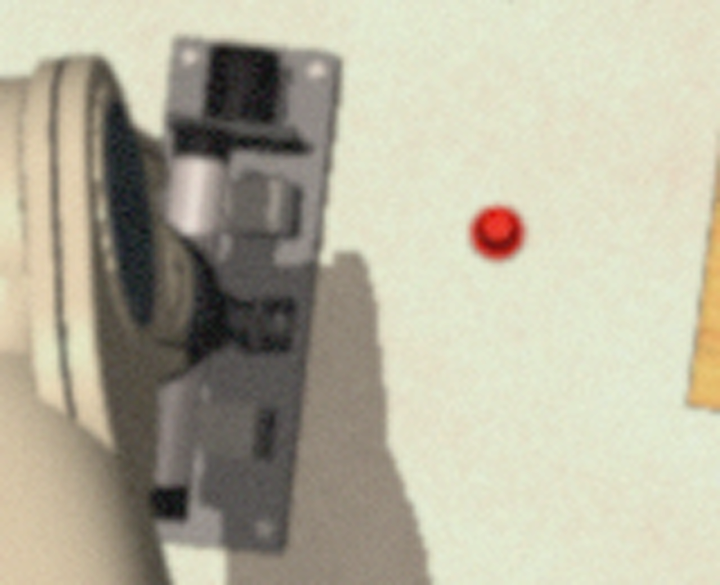

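The top view shows the tube held above the V-block, parallel to it, and short of the end plate. The wrist-based landmarks put the V line about 1 mm further to +y than my first estimate.

{"op": "drive_tool", "data": {
  "plan": [
    [-0.03, 0, 0, 0, 0, 0.06, 10],
    [0, 0, 0, 0.6, 0, 0, 10],
    [0, 0, 0, 0.8, 0, 0, 10],
    [0, 0, 0, 0.8, 0, 0, 10],
    [0, 0, 0, 0.7, 0, 0, 10],
    [0, 0, 0, 0.4, 0, 0, 10],
    [0, 0, 0, 0.3, 0, 0, 10],
    [0, 0, 0, 0.15, 0, 0, 10],
    [0, 0, 0, 0, 0, 0, 10],
    [0, 0, 0, 0, 0, 0, 10]
  ]
}}

```text
time: 15.3
ee_pos: [0.5342, 0.1529, 0.0536]
ee_rot: [-1.139, 1.251, 1.139]
ft_force: [-0.4, -0.5, -1.9]
grip_width: 0.34
```

```bash
python3 - <<'E'
from h import *
go((.5488,.1511,.049),174.6)
im=save('scene','s2.png')
c=cv2.resize(im[160:280,260:420,::-1],None,fx=4.8,fy=4.8,interpolation=cv2.INTER_CUBIC);cv2.imwrite('pics/s2c.png',np.clip(c*1.8,0,255).astype('uint8'))
E
```

```text
turn [-0.002  0.008  0.012] shift [ 0.152 -0.49  -0.015] pose [0.5342 0.1529 0.0536] yaw 174.59 F [-0.42 -0.48 -1.87] t 15.3
```

View pics/s2c.png

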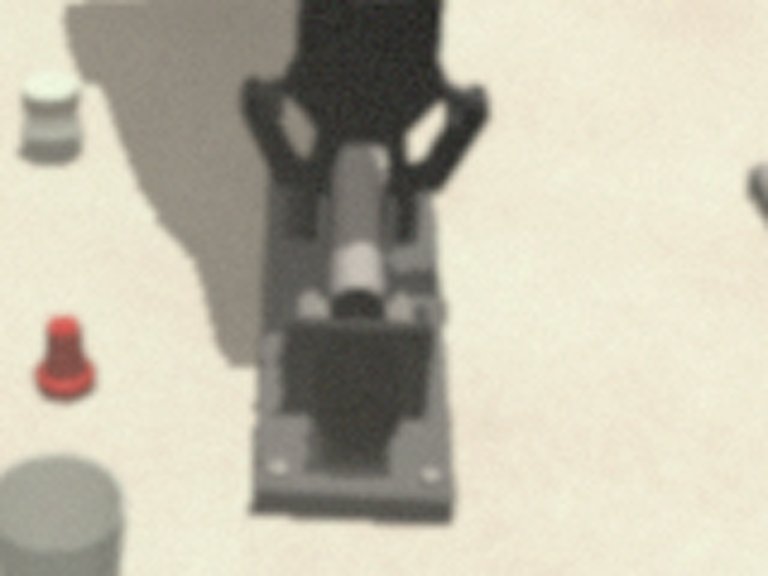

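The tube sits centred above the V with its end behind the plate at crop (358,300), and nothing is touching yet. Next I'll advance towards the plate.

{"op": "drive_tool", "data": {
  "plan": [
    [0, 0, 0, 0, -0.1, 0, 10],
    [0, 0, 0, 0, -0.1, 0, 10],
    [0, 0, 0, 0, -0.08, 0, 10],
    [0, 0, 0, 0, -0.04, 0, 10],
    [0, 0, 0, 0, 0, 0, 10]
  ]
}}

```text
time: 15.98
ee_pos: [0.5436, 0.1519, 0.053]
ee_rot: [-1.139, 1.252, 1.139]
ft_force: [-0.0, 0.2, -2.4]
grip_width: 0.338
```

{"op": "drive_tool", "data": {
  "plan": [
    [0, 0, 0, 0, -0.04, 0, 10],
    [0, 0, 0, 0, -0.04, 0, 10],
    [0, 0, 0, 0, 0, 0, 10]
  ]
}}

```text
time: 16.35
ee_pos: [0.546, 0.1517, 0.0531]
ee_rot: [-1.139, 1.251, 1.139]
ft_force: [-0.4, 0.5, -2.7]
grip_width: 0.333
```

{"op": "drive_tool", "data": {
  "plan": [
    [0, 0, 0, 0, -0.04, 0, 10],
    [0, 0, 0, 0, -0.04, 0, 10],
    [0, 0, 0, 0, 0, 0, 10]
  ]
}}

```text
time: 16.73
ee_pos: [0.5478, 0.1516, 0.0529]
ee_rot: [-1.139, 1.252, 1.14]
ft_force: [-4.0, 0.1, -2.0]
grip_width: 0.332
```

{"op": "drive_tool", "data": {
  "plan": [
    [0, 0, 0, 0.05, 0, 0, 10],
    [0, 0, 0, 0.04, 0, 0, 10],
    [0, 0, 0, 0, 0, 0, 10]
  ]
}}

```text
time: 17.1
ee_pos: [0.5477, 0.1516, 0.0502]
ee_rot: [-1.139, 1.252, 1.14]
ft_force: [-5.9, 1.4, 0.7]
grip_width: 0.336
```

{"op": "drive_tool", "data": {
  "plan": [
    [0, 0, 0, 0.02, 0, 0, 10],
    [0, 0, 0, 0, 0, 0, 10]
  ]
}}

```text
time: 17.35
ee_pos: [0.5477, 0.1516, 0.0498]
ee_rot: [-1.139, 1.252, 1.14]
ft_force: [-5.5, 1.3, 1.7]
grip_width: 0.34
```

{"op": "drive_tool", "data": {
  "plan": [
    [0, 0, 0, 0.02, 0, 0, 10],
    [0, 0, 0, 0, 0, 0, 10]
  ]
}}

```text
time: 17.6
ee_pos: [0.5477, 0.1517, 0.0493]
ee_rot: [-1.139, 1.252, 1.14]
ft_force: [-5.5, 1.5, 2.7]
grip_width: 0.339
```

{"op": "drive_tool", "data": {
  "plan": [
    [0, 0, 0, 0.02, 0, 0, 10],
    [0, 0, 0, 0, 0, 0, 10]
  ]
}}

```text
time: 17.85
ee_pos: [0.5478, 0.1517, 0.0489]
ee_rot: [-1.139, 1.252, 1.14]
ft_force: [-5.4, 1.6, 4.1]
grip_width: 0.341
```

{"op": "drive_tool", "data": {
  "plan": [
    [0, 0, 0, 0.02, 0, 0, 10],
    [0, 0, 0, 0, 0, 0, 10]
  ]
}}

```text
time: 18.1
ee_pos: [0.5478, 0.1517, 0.0488]
ee_rot: [-1.139, 1.251, 1.139]
ft_force: [-7.1, 0.6, 9.1]
grip_width: 0.338
```

The tube now bears on the plate (Fx about -7 N) and in the V (Fz about +9 N), with almost no sideways force. I'll release it, rise, shut the jaws and press from above.

{"op": "drive_tool", "data": {
  "plan": [
    [0, 0, 0, 0, 0, 0, 40],
    [0, 0, 0, 0, 0, 0, 50],
    [0, 0, 0, 0, 0, 0, 65],
    [0, 0, 0, 0, 0, 0, 65],
    [0, 0, 0, 0, 0, 0, 65]
  ],
  "squeeze": 20
}}

```text
time: 18.73
ee_pos: [0.5484, 0.1515, 0.0479]
ee_rot: [-1.139, 1.252, 1.139]
ft_force: [-0.2, 0.5, -0.4]
grip_width: 0.652
```

{"op": "drive_tool", "data": {
  "plan": [
    [0, 0, 0, -0.1, 0, 0, 65],
    [0, 0, 0, -0.4, 0, 0, 65],
    [0, 0, 0, -0.6, 0, 0, 65],
    [0, 0, 0, -0.6, 0, 0, 65],
    [0, 0, 0, -0.4, 0, 0, 65],
    [0, 0, 0, -0.1, 0, 0, 65],
    [0, 0, 0, 0, 0, 0, 40],
    [0, 0, 0, 0, 0, 0, 0],
    [0, 0, 0, 0, 0, 0, 0],
    [0, 0, 0, 0, 0, 0, 0],
    [0, 0, 0, 0, 0, 0, 0],
    [0, 0, 0, 0, 0, 0, 0]
  ]
}}

```text
time: 20.23
ee_pos: [0.5483, 0.1515, 0.114]
ee_rot: [-1.139, 1.252, 1.139]
ft_force: [-0.2, 0.1, -0.6]
grip_width: 0.002
```

```bash
python3 - <<'E'
from h import *
go((.5478,.1517,.085),174.6);s=arm.observe();print(s['grip_width'])
im=save('scene','s3.png');w=save('wrist','w4.png')
c=cv2.resize(im[180:260,285:385,::-1],(500,400),interpolation=cv2.INTER_CUBIC)
d=cv2.resize(w[:,:,::-1],(300,400)) if 0 else w[:400,130:430,::-1]
cv2.imwrite('pics/s3c.png',np.clip(np.hstack([c*1.8,d*1.2]),0,255).astype('uint8'))
E
```

```text
turn [-0.003  0.006  0.005] shift [0.965 0.016 0.006] pose [0.5483 0.1515 0.114 ] yaw 174.58 F [-0.15  0.08 -0.61] t 20.225
0.002487379064574472
```

View pics/s3c.png

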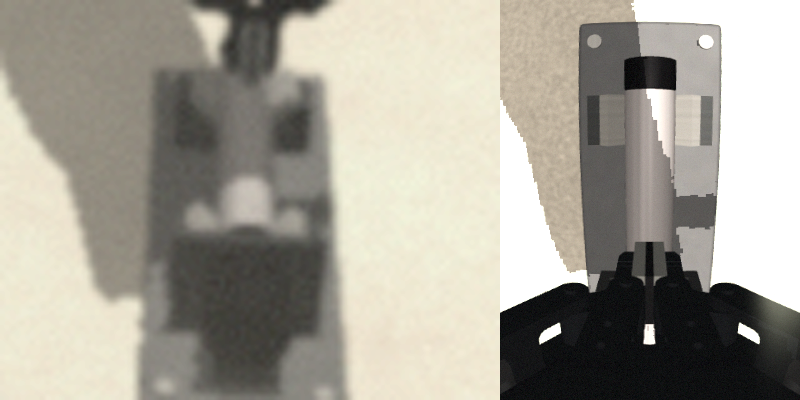

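The tube lies in the V against the plate, with both saddle wings visible symmetrically either side (wrist part, 600 and 695 around 650). The shut fingers are centred over it, so I'll go down and press.

{"op": "drive_tool", "data": {
  "plan": [
    [0, 0, 0, 0.3, 0, 0, 0],
    [0, 0, 0, 0.3, 0, 0, 0],
    [0, 0, 0, 0.2, 0, 0, 0],
    [0, 0, 0, 0.1, 0, 0, 0],
    [0, 0, 0, 0, 0, 0, 0]
  ]
}}

```text
time: 20.95
ee_pos: [0.5482, 0.1515, 0.0867]
ee_rot: [-1.139, 1.252, 1.139]
ft_force: [-0.1, -0.5, 0.0]
grip_width: 0.003
```

{"op": "drive_tool", "data": {
  "plan": [
    [0, 0, 0, 0.03, 0, 0, 0],
    [0, 0, 0, 0.03, 0, 0, 0],
    [0, 0, 0, 0, 0, 0, 0]
  ]
}}

```text
time: 21.32
ee_pos: [0.5483, 0.1515, 0.0853]
ee_rot: [-1.139, 1.251, 1.139]
ft_force: [0.2, 0.2, 0.3]
grip_width: 0.0
```

{"op": "drive_tool", "data": {
  "plan": [
    [0, 0, 0, 0.03, 0, 0, 0],
    [0, 0, 0, 0, 0, 0, 0]
  ]
}}

```text
time: 21.58
ee_pos: [0.5482, 0.1515, 0.0842]
ee_rot: [-1.139, 1.252, 1.139]
ft_force: [0.1, 0.5, -0.8]
grip_width: 0.004
```

{"op": "drive_tool", "data": {
  "plan": [
    [0, 0, 0, 0.03, 0, 0, 0],
    [0, 0, 0, 0, 0, 0, 0]
  ]
}}

```text
time: 21.82
ee_pos: [0.5483, 0.1514, 0.0833]
ee_rot: [-1.139, 1.252, 1.139]
ft_force: [0.0, -0.4, -0.3]
grip_width: 0.003
```

{"op": "drive_tool", "data": {
  "plan": [
    [0, 0, 0, 0.02, 0, 0, 0],
    [0, 0, 0, 0, 0, 0, 0]
  ]
}}

```text
time: 22.08
ee_pos: [0.5483, 0.1515, 0.0827]
ee_rot: [-1.139, 1.252, 1.139]
ft_force: [-0.7, -0.9, 0.3]
grip_width: -0.003
```

{"op": "drive_tool", "data": {
  "plan": [
    [0, 0, 0, 0.02, 0, 0, 0],
    [0, 0, 0, 0, 0, 0, 0]
  ]
}}

```text
time: 22.32
ee_pos: [0.5483, 0.1515, 0.0822]
ee_rot: [-1.139, 1.251, 1.139]
ft_force: [-0.8, -0.2, 0.8]
grip_width: 0.002
```

{"op": "drive_tool", "data": {
  "plan": [
    [0, 0, 0, 0.015, 0, 0, 0],
    [0, 0, 0, 0, 0, 0, 0]
  ]
}}

```text
time: 22.58
ee_pos: [0.5484, 0.1515, 0.0822]
ee_rot: [-1.139, 1.251, 1.139]
ft_force: [-1.3, -0.6, 5.8]
grip_width: -0.002
```

{"op": "drive_tool", "data": {
  "plan": [
    [0, 0, 0, 0.015, 0, 0, 0],
    [0, 0, 0, 0, 0, 0, 0]
  ]
}}

```text
time: 22.82
ee_pos: [0.5484, 0.1515, 0.0821]
ee_rot: [-1.139, 1.251, 1.139]
ft_force: [-2.5, -1.0, 9.6]
grip_width: -0.0
```

Contact came at 82 mm, which matches a seated tube (71 mm top). Now holding to check the force is steady.

{"op": "drive_tool", "data": {
  "plan": [
    [0, 0, 0, 0, 0, 0, 0],
    [0, 0, 0, 0, 0, 0, 0],
    [0, 0, 0, 0, 0, 0, 0],
    [0, 0, 0, 0, 0, 0, 0],
    [0, 0, 0, 0, 0, 0, 0],
    [0, 0, 0, 0, 0, 0, 0]
  ]
}}

```text
time: 23.58
ee_pos: [0.5484, 0.1515, 0.0821]
ee_rot: [-1.139, 1.251, 1.139]
ft_force: [-3.2, 0.3, 9.4]
grip_width: 0.003
```

```bash
python3 - <<'E'
from h import *
s=arm.observe();print(s['time'],s['ft_force'],s['torque'])
im=save('wrist','w5.png');t=save('top','top5.png')
c=cv2.resize(t[140:290,180:420,::-1],(480,300))
cv2.imwrite('pics/f.png',np.clip(np.hstack([im[:300,130:430,::-1]*1.2,c*1.7]),0,255).astype('uint8'))
E
```

```text
23.575 [-3.22849611  0.3078861   9.3699787 ] [-0.14642897  0.60127864 -0.01773408]
```

View pics/f.png

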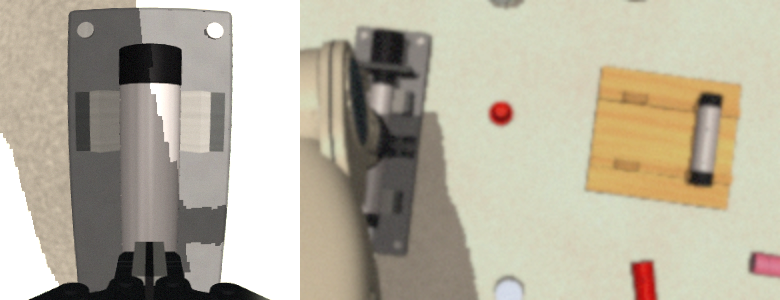

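The tube is pressed symmetrically in the V, and the short tube and adaptor are undisturbed. The push is steady at about 9.4 N vertical with roughly 0 N sideways, so I'm handing in.

```bash
python3 -c "
from rig import arm
print(arm.hand_in()); s=arm.observe(); print(s['time'],s['ft_force'])"
```

```text
the job is handed in; nothing more can be done
None
the job is handed in; nothing more can be done
```

The longer tube is in the V-block with its end against the end plate. I handed the job in at about 23.7 s of the 48 s, with the shut fingertips still pressing on its top line.

- **Sequence:** I lifted the tube from the rest and slid it up to the end plate until it touched (about 4–7 N). Then I lowered it onto the flanks, opened the jaws, and pressed down from above with the sides free.
- **Push:** The last reading was about 9.4 N down, steady for about 0.75 s, with about 0.3 N sideways. About 3 N was also directed towards the end plate.
- **Seating:** The fingertips met the tube about 71 mm above the table, the height expected for a seated tube. The final wrist picture shows it symmetric between the flank wings.
- **Other objects:** The last top view shows the short tube still in its notch and the adaptor where it was. The look-alikes, beaker and jar are only partly in that view, with no sign of having moved. The bottle and spatula are outside it, but the arm never went near them.
- **Problems:** The first carry ran joint 6 into its range limit, which cut the move short and tilted the tool by about 2.6°. I fixed it with a half turn of the tool, so the tube is end for end compared with how it lay on the rest.
- **Not checked:** No final picture shows the contact at the end plate; that rests on the force readings. I could not read the force again after handing in.

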